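# Lock the funnel-ring bracket into the slotted upright

### The job

Take the steel bracket that ends in a round ring (the funnel holder) and lower it gently from above into the open slot of the steel upright, studs in the slot and the ring out over the glass jar. Then press it down firmly until it passes the spring catches and sits locked at the bottom of the slot, and let go. Leave the glass jar and the other bracket, the one with the straight bar, where they are.

Things in the scene. Friction and masses are not known exactly. Their poses are not given: they have to be found in the camera images.
- ring_grip (a point): Loose steel ring bracket, upright, 0.3 kg. Point: grasp centre of its web (10 mm thick in y, x -24 to 22 mm, top 18 above, underside 60 below). x points to the studs, z up. Shoulder plate 40 wide at x 21 to 27. Behind it two 12 mm studs along x, one above the other, mid-length x 35, axes 42 and 2 below; 30 mm heads at x 43 to 49 (16 mm gap). Ring at x -95, outer diameter 84, along the bottom.
- slot (a point): Fixed upright. Point: centre of slot floor, 130 mm up. z up, x to the back; front (-x) faces the robot. Plate 12 thick, 68 wide. Slot 18 wide, open on top; flared from 60 to 85 mm (tips) above floor. Spring catches 14.5 mm up stop the bracket's weight 14 mm high; 10-18 N presses the lower stud past. Plate goes between shoulder and heads. Locked: ring_grip at x -35, y 0, z 48 mm, axes parallel.
- bar_grip (a point): The other steel bracket, to be left alone: same web, shoulder plate, studs and axes as the ring bracket, but with a straight bar 18 mm high in place of the ring, ending in a small upturned stop 137 mm from this point. This point lies in the middle of its web, 60 mm above the counter.
- jar_mid (a point): Squat open clear glass jar, 94 mm in diameter and 85 mm high, standing on the counter in front of the upright, under the place where the ring will be; not to be moved. This point is at its centre, half-way up.
There are look-alikes about, which are no part of the job. Leave any green or purple look-alike of the part that bears ring_grip alone. Of the things that look like the part that bears slot, the larger one is meant.

How it is judged (in metres and radians):
On the way:
1. The ring bracket's studs are in the slot, above the catches, lowered gently (slower than 0.2 m/s) (z of ring_grip in the frame of slot between 0.058 and 0.105 m and x of ring_grip in the frame of slot between -0.047 and -0.023 m and y of ring_grip in the frame of slot between -0.015 and 0.015 m and linear speed of ring_bracket below 0.2 m/s), for 0.15 s.
At the end, for the whole second after the job is handed in: The ring bracket is at rest in the slot below the catches: its grasp point within 7 mm in height, 10 mm along x and 12 mm along y of its locked place, upright within 11 degrees and square to the plate within 14 degrees (z of ring_grip in the frame of slot between 0.04 and 0.055 m and x of ring_grip in the frame of slot between -0.045 and -0.025 m and y of ring_grip in the frame of slot between -0.012 and 0.012 m and angle between the z axis of ring_grip and the z axis of slot, either way round below 0.2 rad and angle between the x axis of ring_grip and the x axis of slot, either way round below 0.25 rad and linear speed of ring_bracket below 0.03 m/s); the robot touches nothing.
It fails at once if The glass jar is moved by more than 30 mm (distance of jar_mid from where it was at the start of the episode above 0.03 m).
It fails at once if The straight-bar bracket is moved by more than 30 mm (distance of bar_grip from where it was at the start of the episode above 0.03 m).
It also fails if it takes over 42 s, if anything falls off the work surface, if the arm or the gripper's body presses on something with over 40 N, if the wrist force passes 120 N, or if a joint passes its speed limit or range.

### The arm

A 6-joint arm with a two-finger parallel gripper is mounted at the origin on the work surface. World frame = base frame: x ahead of the robot, y to its left, z up, the work surface at z = 0. Lengths are in mm, angles in rad, forces in N, time in s.
With the tool pointing down it reaches from about 325 to 900 mm from the base axis. Payload 3.5 kg.
Tool frame: the origin (TCP) lies on the centre line of the jaws, within the pads' length; the fingertips stand 25 mm ahead of it and the grasp point (between the pads) lies 6 mm ahead of it; z points along the fingers, y is the line along which they close (so a half turn about z gives the same grasp; the last joint's range is limited). The gripper opens to 85 mm and grips with 20 to 120 N. Pads are 22 mm wide; open, the fingers measure 114 mm over their backs; the gripper's body (76 mm by 85 mm) begins 54 mm behind the grasp point. The pads swing forward as they close: fully open they stand 13 mm farther back than shut.
Start: joints at [1.011, 0.276, -0.026, 1.268, 0, 1.467], TCP at [275.68, 560.912, 256.313] pointing down, gripper open.
Joint ranges: [-3.12, 3.12], [-0.85, 1.88], [-1.08, 1.24], [-1.95, 2.15], [-1.57, 1.53], [-3.14, 3.14]. Speed limits (rad/s): [2.57, 2.57, 3.14, 3.14, 3.14, 3.14].

### API

Orientations are given as a unit quaternion [x, y, z, w].
In Python, from station import ctrl, imaging gives the robot as it stands.
- The arm moves only by the tool servo_tool, never from a script. Its argument "commands" is a list of rows, each a list of 3 entries, a list of its own where there are three numbers: the shift along the tool's x, y, z each as a share of 0.2 m, from -1 to 1, then the turn, a rotation vector about the tool's x, y, z each as a share of 180 degrees, from -1 to 1, then the gripper's target within -1 to 1 (fully open at 1, half-way at 0, shut at -1). In form: [[[dx, dy, dz], [wx, wy, wz], grip], ...]. A call has 1 to 10 rows; each row is the pose to reach, as a shift and turn from the pose commanded when the call began, along the tool's axes at that moment, turning the shorter way round; what a row does not reach only later rows make up. A row lasts 1/8 s, in which the tool goes at most 62.5 mm and 10.7 degrees, less where a joint would pass 70% of its speed; a pose out of reach is approached as far as the arm can. A call with a number of a shift or a turn outside -1 to 1 is refused whole. A call with a gripper value outside its range is refused whole. The fingers move at their own pace and stop on an object; "newtons" is the grip in N (left out, the last holds). Time passes only in rows, so rows that repeat a pose let the fingers close. It gives the time, the measured TCP pose, the force, the opening and the grip force at its end, in the units of the state.
- ctrl.get_state(): the state, without advancing time (a new reading comes with each control period).
- imaging.read_camera(name): name is "side" or "top"; returns (picture, depth): 480x640x3 uint8, red, green, blue; 480x640 float32, mm along the optical axis (not along the pixel's ray), 0 where there is no reading.
- imaging.camera_model(name): a dict with "fov_y" (degrees; the focal length in pixels is half the picture's height over the tangent of half this angle, whatever the lens; pixels are square), "cx", "cy" (the principal point, pixels), "xyz" and "attitude" of the camera in the world. Camera axes: x right, y up, looking along -z (the intrinsics and any distortion apply to the point x, -y, -z); pixel columns grow to the right and rows downward; lengths in mm; the calibration is good to about 2 mm. A picture is of the moment at which its call begins. camera_model takes no time and is no camera call.
- ctrl.close_job(): hands the job in; it is judged then, once.
The state is a dict: "t": time; "q": joint angles; "qvel": joint speeds; "tau": joint torques, N m; "tcp_pos": TCP position; "eef_rot": TCP orientation; "ft_force": force on the tool from outside, world axes, zero at the start; "wrist_torque": the same for the moment, N m; "width": finger opening in mm; "grasp_force": force on a finger pad.
Only numpy, scipy, OpenCV 4.12 (cv2) and the standard library are available. Lean on these libraries where they do the work, as an engineer would, in place of code of your own. Each camera call takes 0.05 s, during which the arm holds its last target. There are 200 camera calls.

## Working session

There is one attempt and no reset: what is moved stays moved. The work goes in short steps, Python scripts to look and compute and a tool call to move; the robot and the scene stay as the last step left them, time stands still between calls to the robot, and variables do not carry over. Pictures are saved under pics/ and viewed, at most 10 in all, crops included, and the job is handed in when it is done.

Besides the shell and the picture viewer there is one more tool, called after ">>>" as name([rows], argument=value, ...), one row to a line, values as JSON. servo_tool: Moves the arm, as the interface text tells. Shift numbers are shares of 0.2 m and turn numbers shares of 180 degrees, none past 1 either way. Its arguments: {"type":"object","properties":{"commands":{"type":"array"},"newtons":{"type":"number"}},"required":["commands"]}

```bash
mkdir -p pics; python3 - <<'E'
from station import ctrl, imaging
import cv2, numpy as np
for n in("side","top"):
    p,d=imaging.read_camera(n); cv2.imwrite(f"pics/{n}0.png",p[:,:,::-1]); np.save(f"pics/{n}0.npy",d); print(n,imaging.camera_model(n))
print(ctrl.get_state())
E
```

```text
side {'fov_y': 51.38403946311651, 'cx': 321.54214540127987, 'cy': 241.12491492089774, 'xyz': array([ 468.23559106, -587.05963973,  671.79650661]), 'attitude': array([ 0.39765458, -0.03101248, -0.07281975,  0.91411506])}
top {'fov_y': 48.59610587635789, 'cx': 325.22449090268617, 'cy': 234.2519944707847, 'xyz': array([ 379.99975438,   12.78139555, 1102.70621879]), 'attitude': array([ 0.06024278, -0.06463629, -0.70002619,  0.70862986])}
{'t': 0.1, 'q': array([ 1.01062153e+00,  2.77096222e-01, -2.77977756e-02,  1.26802099e+00,
       -3.40499682e-05,  1.46743443e+00]), 'qvel': array([ 4.84658368e-04, -2.51764883e-03,  2.98315129e-03, -3.61154653e-04,
       -3.14271146e-05,  1.63679953e-04]), 'tau': array([-7.13277313e-04, -4.46708965e+01,  2.96128088e+01,  8.49677628e-03,
       -1.26769628e-04,  9.59826821e-06]), 'tcp_pos': array([275.30866617, 560.32906349, 255.22163227]), 'eef_rot': array([ 2.26425506e-01,  9.74027909e-01, -1.00711010e-03, -3.28944393e-04]), 'ft_force': array([-0.37137885, -0.24416537,  0.77053506]), 'wrist_torque': array([-0.00087359, -0.00138403,  0.03409824]), 'grasp_force': 0.0, 'width': 85.41463995805127}
```

View pics/side0.png

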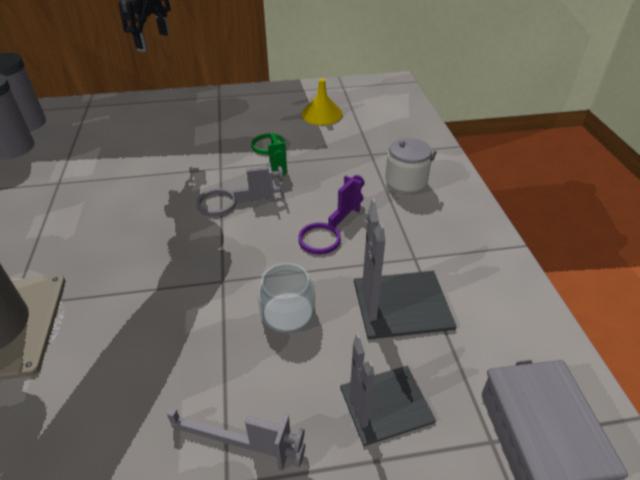

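View pics/top0.png

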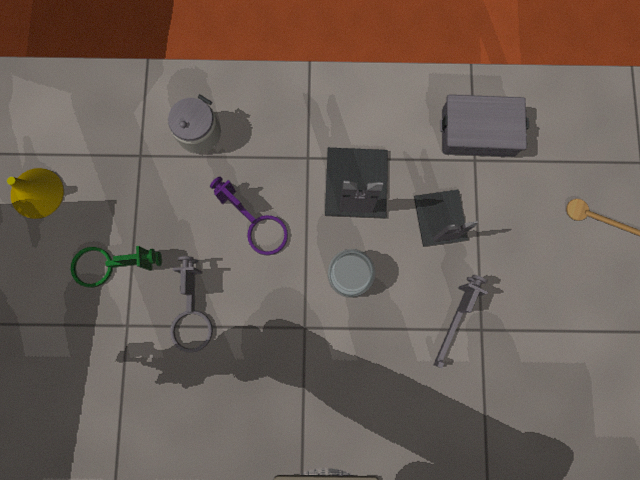

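Top picture: the grey ring bracket has its web at (188,280) and ring at (193,331), with green (140,258) and purple (240,210) look-alikes. The bar bracket is at (462,310). The large upright is at (360,188) and the small one at (448,225). I choose the grey ring bracket and the large upright, and check both in a close crop while measuring.

```bash
cat > h.py <<'E'
import numpy as np
from scipy.spatial.transform import Rotation as R
from station import ctrl, imaging
def cloud(n,d):
    m=imaging.camera_model(n); f=240/np.tan(np.radians(m["fov_y"]/2))
    v,u=np.mgrid[:480,:640]
    P=np.stack([(u-m["cx"])/f*d,-(v-m["cy"])/f*d,-d],-1)
    W=P@R.from_quat(m["attitude"]).as_matrix().T+m["xyz"]; W[d==0]=np.nan
    return W
def pix(n,p):
    m=imaging.camera_model(n); f=240/np.tan(np.radians(m["fov_y"]/2))
    c=(np.atleast_2d(p)-m["xyz"])@R.from_quat(m["attitude"]).as_matrix()
    return np.c_[m["cx"]+f*c[:,0]/-c[:,2], m["cy"]-f*c[:,1]/-c[:,2]]
E
python3 - <<'E'
from h import *
import cv2
for n in("top","side"):
    W=cloud(n,np.load(f"pics/{n}0.npy"))
    np.save(f"pics/{n}W.npy",W)
W=np.load("pics/topW.npy")
def rep(W,name,u0,u1,v0,v1,bands):
    S=W[v0:v1,u0:u1].reshape(-1,3); S=S[np.isfinite(S[:,0])]
    for a,b in bands:
        T=S[(S[:,2]>a)&(S[:,2]<b)]
        if len(T)<3: continue
        r=cv2.minAreaRect(T[:,:2].astype(np.float32)); print(name,a,b,len(T),T.mean(0).round(1),T.min(0).round(),T.max(0).round(),np.round(r[0]),np.round(r[1]),round(r[2],1))
rep(W,"ring",165,222,250,355,[(6,30),(30,62),(62,75),(75,100)])
rep(W,"slot",320,395,140,225,[(2,30),(100,150),(150,190),(190,205),(205,240)])
rep(W,"jar",325,380,245,300,[(60,100)])
print(W[331:332,225],W[300,250],W[420,100])
t=cv2.imread("pics/top0.png")
a=cv2.resize(t[240:360,150:270],(400,400),interpolation=3);b=cv2.resize(t[130:230,310:410],(400,400),interpolation=3)
cv2.imwrite("pics/c1.png",np.hstack([a,b]))
E
```

```text
ring 6 30 654 [400.1 275.8  14.2] [330. 219.   6.] [535. 330.  30.] [433. 277.] [205. 110.] 1.9
ring 30 62 217 [465.8 276.3  43.5] [413. 261.  30.] [518. 301.  62.] [467. 285.] [ 39. 106.] 81.8
ring 62 75 135 [492.6 278.4  68.5] [444. 261.  62.] [518. 299.  75.] [483. 278.] [74. 37.] 16.1
ring 75 100 185 [476.9 280.4  78.4] [445. 261.  75.] [517. 301.  83.] [482. 284.] [38. 69.] 74.0
slot 2 30 3630 [696.1 -56.3   9.5] [ 598. -140.    2.] [786.  21.  30.] [692. -61.] [187. 161.] 0.8
slot 100 150 285 [625.6 -55.5 126.8] [622. -90. 100.] [644. -22. 150.] [633. -56.] [68. 22.] 88.6
slot 150 190 180 [624.9 -56.5 168.8] [622. -90. 150.] [636. -22. 190.] [630. -56.] [68. 13.] 88.2
slot 190 205 142 [627.2 -55.7 196.8] [623. -90. 190.] [636. -22. 205.] [630. -56.] [68. 12.] 87.7
slot 205 240 81 [628.8 -56.  210.9] [625. -89. 205.] [634. -23. 218.] [629. -56.] [67.  7.] 87.2
jar 60 100 747 [487.2 -43.2  73.7] [446. -91.  60.] [537.   1.  92.] [491. -45.] [92. 91.] 72.1
[[374.18649934 208.53507879   2.58847627]] [ 4.37560488e+02  1.60399547e+02 -1.16147929e-01] [198.51699684 447.44292584   1.7087765 ]
```

View pics/c1.png

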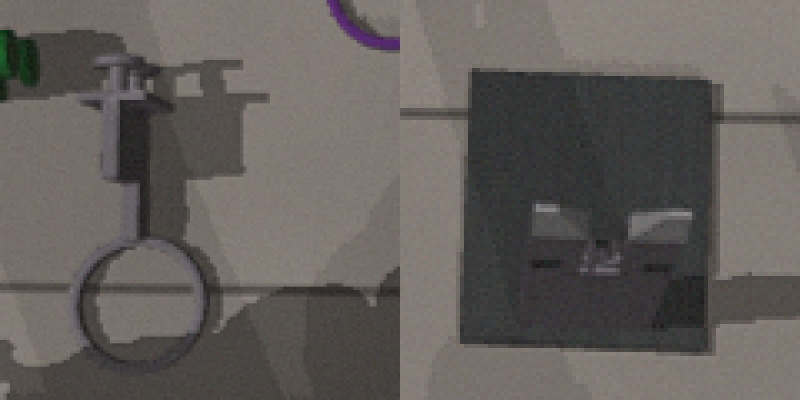

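The crop confirms it. The left half shows the grey ring bracket, with its web top from crop (110,105) to (110,178), shoulder at (125,100), heads at (125,60) and ring centre at (140,303). The right half shows the large upright, with its flare tips at (550,210) and (660,215) and the slot at (603,250). Next I fit the axes more precisely.

```bash
python3 - <<'E'
from h import *
import cv2
def sel(n,lo,hi):
    S=np.load(f"pics/{n}W.npy").reshape(-1,3); return S[np.all((S>lo)&(S<hi),1)]
for n in("top","side"):
    T=sel(n,[440,255,70],[495,305,90])
    if n=="top": T=T[T[:,2]>75]
    print(n,"web",len(T),np.median(T,0).round(1),T.min(0).round(),T.max(0).round())
    if len(T)>5:
        k=np.polyfit(T[:,0],T[:,1],1); print("  yaw",np.degrees(np.arctan(k[0])).round(1),"y at 460:",np.polyval(k,460).round(1), "z pct",np.percentile(T[:,2],[50,95]).round(1))
    T=sel(n,[325,210,9],[425,335,22])
    # circle fit
    A=np.c_[2*T[:,:2],np.ones(len(T))]; 
    for _ in range(6):
        s=np.linalg.lstsq(A,(T[:,:2]**2).sum(1),rcond=None)[0]; r=np.sqrt(s[2]+s[0]**2+s[1]**2)
        e=abs(np.hypot(*(T[:,:2]-s[:2]).T)-r); T=T[e<max(4,np.percentile(e,90))]; A=np.c_[2*T[:,:2],np.ones(len(T))]
    print("  ring",len(T),s[:2].round(1),r.round(1))
    T=sel(n,[480,240,15],[540,330,90]); 
    print("  head/shoulder",T.min(0).round(),T.max(0).round())
    for x in range(480,530,3):
        B=T[(T[:,0]>=x)&(T[:,0]<x+3)]
        if len(B): print("   ",x,len(B),B[:,1].min().round(),B[:,1].max().round(),B[:,2].max().round())
    T=sel(n,[600,-110,20],[660,0,230])
    F=T[(T[:,2]>60)&(T[:,2]<210)]
    print("  upright",F.min(0).round(),F.max(0).round(),"top z",np.percentile(T[:,2],99).round(1))
    F=T[(T[:,2]>205)];
    for nm,G in(("L",F[F[:,1]>-50]),("R",F[F[:,1]<-62])): print("  tip",nm,len(G),G.mean(0).round(1) if len(G) else 0,)
    # front face fit
    F=T[(T[:,2]>60)&(T[:,2]<120)]
    if len(F)>20:
        y=F[:,1];x=F[:,0]; k=np.polyfit(y,x,1)
        for _ in range(4):
            e=abs(np.polyval(k,y)-x)<3; k=np.polyfit(y[e],x[e],1)
        print("  face: x at y=-56:",np.polyval(k,-56).round(1),"slope deg",np.degrees(np.arctan(k[0])).round(2),e.sum(),len(e))
    # base plate edges
    B=sel(n,[590,-145,3],[800,30,16]);
    print("  base",np.round(cv2.minAreaRect(B[:,:2].astype(np.float32))[2],1),len(B))
E
```

```text
top web 169 [478.  280.2  78.6] [445. 261.  75.] [494. 301.  83.]
  yaw 4.8 y at 460: 279.5 z pct [78.6 81.4]
  ring 398 [373.7 275.2] 38.3
  head/shoulder [480. 261.  15.] [519. 301.  83.]
    480 17 276.0 284.0 80.0
    483 23 276.0 286.0 80.0
    486 23 276.0 300.0 81.0
    489 74 261.0 301.0 82.0
    492 33 261.0 300.0 83.0
    495 16 262.0 290.0 81.0
    498 9 276.0 286.0 67.0
    501 12 277.0 286.0 64.0
    504 15 276.0 286.0 65.0
    507 16 276.0 287.0 66.0
    510 43 268.0 296.0 74.0
    513 38 268.0 297.0 75.0
    516 15 268.0 296.0 75.0
  upright [622. -90.  60.] [644. -22. 210.] top z 215.6
  tip L 40 [629.7 -29.9 210.9]
  tip R 41 [628.  -81.4 210.9]
  face: x at y=-56: 624.0 slope deg 1.83 261 267
  base 0.0 3476
side web 140 [473.  277.2  76.6] [448. 261.  70.] [495. 296.  80.]
  yaw 2.0 y at 460: 277.5 z pct [76.6 79.1]
  ring 235 [377.4 273.9] 38.6
  head/shoulder [480. 258.  15.] [521. 298.  80.]
    480 40 273.0 286.0 79.0
    483 38 273.0 286.0 79.0
    486 39 274.0 283.0 79.0
    489 39 273.0 284.0 80.0
    492 51 261.0 296.0 79.0
    495 50 258.0 298.0 80.0
    498 29 261.0 287.0 80.0
    501 13 274.0 284.0 65.0
    504 17 276.0 285.0 63.0
    507 17 274.0 286.0 65.0
    510 16 275.0 284.0 65.0
    513 34 268.0 295.0 71.0
    516 39 265.0 289.0 73.0
    519 25 267.0 293.0 74.0
  upright [626. -92.  60.] [639. -21. 210.] top z 214.4
  tip L 51 [633.  -31.5 210.6]
  tip R 45 [631.3 -86.2 210.8]
  face: x at y=-56: 627.7 slope deg 0.21 358 479
  base 8.4 4698
```

>>> servo_tool([
  [[-0.75,-0.42,0.19],[0,0,-0.16],0],
  [[-0.75,-0.42,0.19],[0,0,-0.16],0],
  [[-0.75,-0.42,0.19],[0,0,-0.16],0],
  [[-0.75,-0.42,0.19],[0,0,-0.16],0],
], newtons=100)

```text
t: 0.6
tcp_pos: [373.9, 415.9, 216.5]
eef_rot: [-0.02, 1.0, -0.002, -0.001]
ft_force: [-1.0, 0.2, -0.5]
width: 42.6
grasp_force: 0.0
```

```bash
cat >> h.py <<'E'
def go(x,y,z,yaw):
    "print shares from the measured pose to TCP x,y,z, tool down with its y at yaw degrees (sag 1 mm added back)"
    s=ctrl.get_state(); r=R.from_quat(s["eef_rot"])
    yr=np.radians(yaw); Y=np.array([np.cos(yr),np.sin(yr),0]); Z=np.array([0,0,-1.]); T=R.from_matrix(np.c_[np.cross(Y,Z),Y,Z])
    print("pos",s["tcp_pos"].round(1),"shift",(r.inv().apply(np.array([x,y,z])-s["tcp_pos"])/200).round(4),"turn",((r.inv()*T).as_rotvec()/np.pi).round(4))
    print("t",round(s["t"],2),"q",s["q"].round(2),"F",s["ft_force"].round(1),"M",s["wrist_torque"].round(2),"w",round(s["width"],1),"g",round(s["grasp_force"],1))
E
python3 -c "
from h import *
go(469.5,279,140,92.7)"
```

```text
pos [373.9 415.9 216.5] shift [-0.4509 -0.7022  0.3836] turn [-0.001  -0.0009 -0.002 ]
t 0.6 q [ 0.72  0.19 -0.23  1.16 -0.    0.68] F [-1.   0.2 -0.5] M [ 0.02 -0.01  0.04] w 42.6 g 0.0
```

>>> servo_tool([
  [[-0.45,-0.7,0.38],[0,0,-0.002],0],
  [[-0.45,-0.7,0.38],[0,0,-0.002],0],
  [[-0.45,-0.7,0.38],[0,0,-0.002],0],
  [[-0.45,-0.7,0.38],[0,0,-0.002],0],
  [[-0.45,-0.7,0.38],[0,0,-0.002],0],
])

```text
t: 1.23
tcp_pos: [469.4, 284.5, 142.5]
eef_rot: [-0.026, 1.0, 0.0, -0.0]
ft_force: [-0.7, -0.6, -0.2]
width: 42.6
grasp_force: 0.0
```

```bash
python3 -c "
from h import *
import cv2
go(469.5,279,66,92.7)
p,d=imaging.read_camera('side');cv2.imwrite('pics/s1.png',cv2.resize(p[100:260,150:360,::-1],None,fx=3.5,fy=3.5,interpolation=3))"
```

```text
pos [469.4 284.5 142.5] shift [ 0.0005 -0.0277  0.3823] turn [ 0.0002 -0.0001  0.0015]
t 1.23 q [ 0.43  0.23 -0.34  1.    0.    0.37] F [-0.7 -0.6 -0.2] M [0.03 0.02 0.03] w 42.6 g 0.0
```

View pics/s1.png

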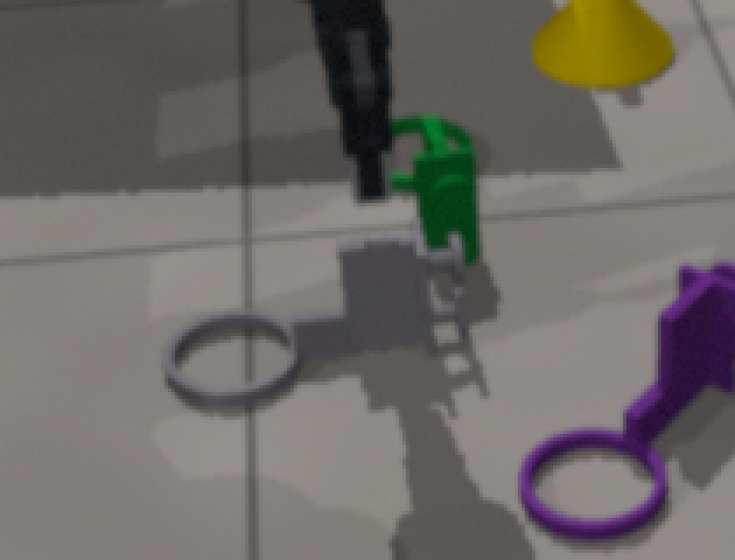

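The crop shows the fingers at (370,198), above the grey web (345–415, 245–340) and clear of the green bracket. I let the arm settle, then read the pose.

>>> servo_tool([
  [[0,0,0.15],[0,0,0],0],
  [[0,0,0.15],[0,0,0],0],
])

```text
t: 1.52
tcp_pos: [467.3, 284.4, 111.3]
eef_rot: [-0.027, 1.0, -0.001, -0.002]
ft_force: [-0.1, -0.6, -0.3]
width: 42.6
grasp_force: 0.0
```

```bash
python3 -c "
from h import *
go(469.5,279,66,92.7)"
```

```text
pos [467.3 284.4 111.3] shift [-0.0104 -0.0274  0.2264] turn [-0.0003 -0.0011  0.0023]
t 1.52 q [ 0.43  0.26 -0.37  0.94  0.    0.37] F [-0.1 -0.6 -0.3] M [-0.04 -0.02 -0.02] w 42.6 g 0.0
```

>>> servo_tool([
  [[-0.01,-0.027,0.06],[0,0,0.002],0],
  [[-0.01,-0.027,0.226],[0,0,0.002],0],
  [[-0.01,-0.027,0.226],[0,0,0.002],0],
  [[-0.01,-0.027,0.226],[0,0,0.002],0],
])

```text
t: 2.02
tcp_pos: [472.4, 278.7, 68.0]
eef_rot: [-0.023, 1.0, 0.0, 0.001]
ft_force: [-0.1, 1.0, 0.4]
width: 42.8
grasp_force: 0.0
```

```bash
python3 -c "
from h import *
go(469.5,279,66,92.7)"
```

```text
pos [472.4 278.7  68. ] shift [0.0146 0.0023 0.0102] turn [ 0.0001  0.0003 -0.0004]
t 2.02 q [ 0.42  0.31 -0.41  0.84 -0.    0.37] F [-0.1  1.   0.4] M [-0.02 -0.04 -0.01] w 42.8 g 0.0
```

>>> servo_tool([
  [[0.005,0,0.005],[0,0,0],-1],
  [[0.005,0,0.005],[0,0,0],-1],
  [[0.005,0,0.005],[0,0,0],-1],
  [[0.005,0,0.005],[0,0,0],-1],
  [[0.005,0,0.005],[0,0,0],-1],
  [[0.005,0,0.005],[0,0,0],-1],
], newtons=110)

```text
t: 2.78
tcp_pos: [471.5, 278.8, 67.0]
eef_rot: [-0.023, 1.0, 0.001, 0.001]
ft_force: [-1.6, 1.5, 4.7]
width: 8.7
grasp_force: 107.9
```

```bash
python3 -c "
from h import *
go(469.5,279,66,92.7)"
```

```text
pos [471.5 278.8  67. ] shift [0.0101 0.0013 0.0048] turn [ 0.0003  0.0005 -0.0003]
t 2.77 q [ 0.42  0.31 -0.42  0.84  0.    0.37] F [-1.6  1.5  4.7] M [0.24 0.06 0.02] w 8.7 g 107.9
```

>>> servo_tool([
  [[0,0,-0.15],[0,0,0],-1],
  [[0,0,-0.4],[0,0,0],-1],
  [[0,0,-0.65],[0,0,0],-1],
  [[0,0,-0.9],[0,0,0],-1],
  [[0,0,-1],[0,0,0],-1],
  [[0,0,-1],[0,0,0],-1],
])

```text
t: 3.52
tcp_pos: [471.4, 278.3, 267.0]
eef_rot: [-0.023, 1.0, 0.0, 0.001]
ft_force: [-0.1, 0.6, -3.4]
width: 8.9
grasp_force: 107.6
```

```bash
python3 -c "
from h import *
go(530,110,305,88.15)"
```

```text
pos [471.4 278.3 267. ] shift [-0.2545 -0.8539 -0.1896] turn [0.0001 0.0007 0.0248]
t 3.52 q [ 0.42  0.13 -0.18  1.25 -0.    0.37] F [-0.1  0.6 -3.4] M [ 0.03 -0.04  0.04] w 8.9 g 107.6
```

>>> servo_tool([
  [[-0.05,-0.15,-0.1],[0,0,0.01],-1],
  [[-0.12,-0.4,-0.19],[0,0,0.02],-1],
  [[-0.19,-0.63,-0.19],[0,0,0.025],-1],
  [[-0.255,-0.85,-0.19],[0,0,0.025],-1],
  [[-0.255,-0.85,-0.19],[0,0,0.025],-1],
  [[-0.255,-0.85,-0.19],[0,0,0.025],-1],
])

```text
t: 4.28
tcp_pos: [528.3, 110.7, 301.8]
eef_rot: [0.017, 1.0, -0.0, -0.002]
ft_force: [0.6, 0.4, -2.5]
width: 8.8
grasp_force: 108.0
```

```bash
python3 -c "
from h import *
go(597,-55.4,303,88.15)"
```

```text
pos [528.3 110.7 301.8] shift [-0.3709 -0.8185 -0.0077] turn [-0.0001 -0.0014 -0.0003]
t 4.28 q [ 0.09  0.11 -0.14  1.33  0.    0.12] F [ 0.6  0.4 -2.5] M [ 0.01 -0.01  0.01] w 8.8 g 108.0
```

>>> servo_tool([
  [[-0.08,-0.2,-0.01],[0,0,0],-1],
  [[-0.18,-0.4,-0.01],[0,0,0],-1],
  [[-0.28,-0.6,-0.01],[0,0,0],-1],
  [[-0.34,-0.76,-0.01],[0,0,0],-1],
  [[-0.37,-0.82,-0.01],[0,0,0],-1],
  [[-0.37,-0.82,-0.01],[0,0,0],-1],
  [[-0.37,-0.82,-0.01],[0,0,0],-1],
])

```text
t: 5.15
tcp_pos: [597.6, -54.0, 305.8]
eef_rot: [0.016, 1.0, 0.0, -0.001]
ft_force: [1.3, -0.2, -2.9]
width: 8.6
grasp_force: 108.4
```

```bash
python3 -c "
from h import *
import cv2
go(597,-55.4,303,88.15)
for n in('side','top'):
    p,d=imaging.read_camera(n); np.save(f'pics/{n}W2.npy',cloud(n,d))
    cv2.imwrite(f'pics/{n}2full.png',p[:,:,::-1])
a=cv2.imread('pics/side2full.png')[80:350,220:490];b=cv2.imread('pics/top2full.png')[130:330,250:450]
cv2.imwrite('pics/c2.png',np.hstack([cv2.resize(a,(400,400)),cv2.resize(b,(400,400))]))"
```

```text
pos [597.6 -54.  305.8] shift [ 0.0029 -0.0073  0.0139] turn [ 0.0003 -0.0004  0.0004]
t 5.15 q [-0.2   0.21 -0.    1.36  0.   -0.17] F [ 1.3 -0.2 -2.9] M [-0.01  0.02 -0.01] w 8.6 g 108.4
```

View pics/c2.png

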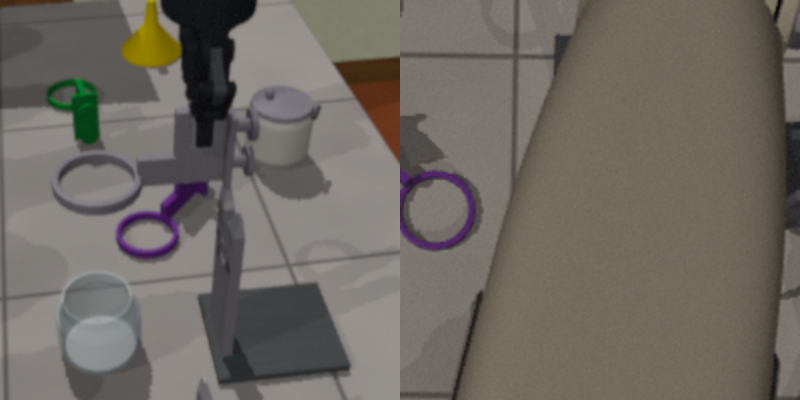

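Left half: the bracket is held level with its ring at (97,182), studs at (240,130) and (240,160), just above the upright's tips (228,195). The arm hides the top view (right half), so I measure bracket against upright in the side camera's own frame.

```bash
python3 - <<'E'
from h import *
S=np.load("pics/sideW2.npy").reshape(-1,3)
def sel(lo,hi): return S[np.all((S>lo)&(S<hi),1)]
T=sel([610,-85,235],[670,-25,330])
for x in range(610,660,3):
    B=T[(T[:,0]>=x)&(T[:,0]<x+3)]
    if len(B): print(x,len(B),B[:,1].min().round(),B[:,1].max().round(),B[:,2].min().round(),B[:,2].max().round())
H=sel([635,-85,235],[670,-25,330])
for a,b in((235,278),(278,330)):
    B=H[(H[:,2]>a)&(H[:,2]<b)]; 
    if len(B): print("head",B.mean(0).round(1),B.min(0).round(),B.max(0).round())
T=sel([440,-120,225],[550,20,262])
for _ in range(8):
    A=np.c_[2*T[:,:2],np.ones(len(T))]; s=np.linalg.lstsq(A,(T[:,:2]**2).sum(1),rcond=None)[0]; r=np.sqrt(s[2]+s[0]**2+s[1]**2)
    e=abs(np.hypot(*(T[:,:2]-s[:2]).T)-r); T=T[e<max(4,np.percentile(e,90))]
print("ring",len(T),s[:2].round(1),r.round(1),"z max",np.percentile(T[:,2],95).round(1),"tilt fit",np.linalg.lstsq(np.c_[T[:,0]-500,T[:,1]+50,np.ones(len(T))],T[:,2],rcond=None)[0].round(3))
W=sel([575,-75,225],[618,-35,262]); print("web near face y",np.median(W[:,1]).round(1),W[:,2].min().round(1), W[:,0].min().round())
# upright in this picture
T=sel([600,-110,60],[660,0,230]); F=T[T[:,2]>205]
for G in(F[F[:,1]>-50],F[F[:,1]<-62]): print("tip",len(G),G.mean(0).round(1),G.min(0).round(),G.max(0).round())
for a,b in((150,175),(175,190),(190,200),(200,212)):
    G=T[(T[:,2]>a)&(T[:,2]<b)]; h=np.histogram(G[:,1],np.arange(-96,-14,3))[0]; print(a,h)
E
```

```text
610 87 -62.0 -57.0 238.0 306.0
613 86 -61.0 -57.0 240.0 305.0
616 220 -76.0 -58.0 238.0 316.0
619 143 -77.0 -58.0 240.0 318.0
622 96 -77.0 -53.0 240.0 318.0
628 26 -63.0 -56.0 252.0 302.0
631 42 -63.0 -51.0 252.0 304.0
634 34 -62.0 -54.0 254.0 304.0
637 41 -63.0 -53.0 249.0 303.0
640 195 -71.0 -42.0 242.0 312.0
643 100 -72.0 -50.0 247.0 312.0
646 19 -71.0 -49.0 255.0 311.0
head [641.7 -61.4 261.2] [635. -72. 242.] [647. -42. 272.]
head [641.8 -61.8 300.9] [635. -72. 284.] [647. -42. 312.]
ring 1150 [502.8 -54.3] 38.5 z max 252.6 tilt fit [3.00000e-03 5.00000e-03 2.48238e+02]
web near face y -58.9 237.9 575.0
tip 7 [634.4 -37.  206.2] [631. -38. 205.] [637. -36. 207.]
tip 47 [631.5 -86.  210.5] [629. -91. 205.] [635. -75. 215.]
150 [ 0 40 69  3  9  8  8  5  7  7  3  0  0  0  1  5 36  7  6  5  7  5  8  8
  3  0  0]
175 [ 0 21 44  4  5  6  4  4  4  6  2  0  0  0  0  6 49  7  2  5  3  4  5  4
  2  1  0]
190 [ 0 14 24  5  5  4  5  5  4  1  0  0  0  0  0  2 18 24 16  3  5  5  5  2
  4  0  0]
200 [ 0 11 22  8  4  8  2  3  0  0  0  0  0  0  0  0  0  2 10 18  3  0  0  2
  0  0  0]
```

Aligned within about 1 mm: stud axis at y −57 against slot centre −56.5, and mid-stud x 632 against plate centre 632.5. Lowering gently.

>>> servo_tool([
  [[0,0,0.05],[0,0,0],-1],
  [[0,0,0.12],[0,0,0],-1],
  [[0,0,0.18],[0,0,0],-1],
  [[0,0,0.24],[0,0,0],-1],
  [[0,0,0.3],[0,0,0],-1],
  [[0,0,0.36],[0,0,0],-1],
  [[0,0,0.36],[0,0,0],-1],
])

```text
t: 6.12
tcp_pos: [597.3, -55.4, 232.5]
eef_rot: [0.016, 1.0, 0.0, -0.001]
ft_force: [-0.1, -0.9, -2.2]
width: 8.5
grasp_force: 108.4
```

```bash
python3 -c "
from h import *
go(597,-55.4,210,88.15)"
```

```text
pos [597.3 -55.4 232.5] shift [ 0.001  -0.0002  0.1127] turn [ 0.0001 -0.0009 -0.0002]
t 6.12 q [-0.2   0.25 -0.12  1.21 -0.   -0.17] F [-0.1 -0.9 -2.2] M [ 0.01  0.03 -0.03] w 8.5 g 108.4
```

>>> servo_tool([
  [[0,0,0.05],[0,0,0],-1],
  [[0,0,0.1],[0,0,0],-1],
  [[0,0,0.13],[0,0,0],-1],
  [[0,0,0.13],[0,0,0],-1],
  [[0,0,0.13],[0,0,0],-1],
  [[0,0,0.13],[0,0,0],-1],
])

```text
t: 6.88
tcp_pos: [598.5, -55.6, 208.6]
eef_rot: [0.016, 1.0, -0.0, 0.0]
ft_force: [-0.2, -0.2, -2.1]
width: 8.7
grasp_force: 108.4
```

```bash
python3 -c "
from h import *
go(597,-55.4,185,88.15)"
```

```text
pos [598.5 -55.6 208.6] shift [0.0078 0.0007 0.118 ] turn [-0.0001  0.0003 -0.0001]
t 6.88 q [-0.2   0.26 -0.15  1.16 -0.   -0.17] F [-0.2 -0.2 -2.1] M [-0.02  0.   -0.03] w 8.7 g 108.4
```

>>> servo_tool([
  [[0,0,0.03],[0,0,0],-1],
  [[0,0,0.05],[0,0,0],-1],
  [[0,0,0.07],[0,0,0],-1],
  [[0,0,0.07],[0,0,0],-1],
])

```text
t: 7.38
tcp_pos: [599.5, -55.4, 195.8]
eef_rot: [0.016, 1.0, 0.0, 0.002]
ft_force: [-0.5, 1.0, 5.1]
width: 8.8
grasp_force: 109.8
```

>>> servo_tool([
  [[0,0,0.015],[0,0,0],-1],
  [[0,0,0.03],[0,0,0],-1],
  [[0,0,0.03],[0,0,0],-1],
])

```text
t: 7.75
tcp_pos: [597.0, -54.8, 186.0]
eef_rot: [0.016, 1.0, 0.001, -0.002]
ft_force: [2.5, 2.1, -6.0]
width: 8.6
grasp_force: 108.0
```

>>> servo_tool([
  [[0,0,0.01],[0,0,0],-1],
  [[0,0,0.01],[0,0,0],-1],
])

```text
t: 8.0
tcp_pos: [597.2, -55.4, 185.3]
eef_rot: [0.016, 1.0, 0.0, -0.001]
ft_force: [-1.5, 0.7, -4.6]
width: 8.8
grasp_force: 108.5
```

>>> servo_tool([
  [[0,0,0.01],[0,0,0],-1],
  [[0,0,0.01],[0,0,0],-1],
])

```text
t: 8.25
tcp_pos: [598.0, -55.6, 185.0]
eef_rot: [0.016, 1.0, -0.0, -0.0]
ft_force: [-3.2, 1.5, 3.6]
width: 8.5
grasp_force: 109.5
```

>>> servo_tool([
  [[0,0,0.01],[0,0,0],-1],
  [[0,0,0.02],[0,0,0],-1],
  [[0,0,0.02],[0,0,0],-1],
])

```text
t: 8.62
tcp_pos: [599.0, -55.9, 184.5]
eef_rot: [0.016, 1.0, -0.001, 0.002]
ft_force: [-9.2, 2.0, 17.4]
width: 8.4
grasp_force: 112.0
```

```bash
python3 - <<'E'
from h import *
import cv2
go(597,-55.4,185,88.15)
p,d=imaging.read_camera('side'); S=cloud('side',d).reshape(-1,3)
cv2.imwrite('pics/s3.png',cv2.resize(p[150:350,240:470,::-1],None,fx=3,fy=3,interpolation=3))
H=S[np.all((S>[638,-85,90])&(S<[670,-60,200]),1)]
print(len(H),H.mean(0).round(1),H.min(0).round(),H.max(0).round())
T=S[np.all((S>[450,-110,100])&(S<[550,0,150]),1)]; print("ring z",np.percentile(T[:,2],[5,50,95]).round(1),"tilt",np.polyfit(T[:,0],T[:,2],1).round(3))
E
```

```text
pos [599.  -55.9 184.5] shift [ 0.0101  0.002  -0.0024] turn [-0.0004  0.0011 -0.0001]
t 8.62 q [-0.2   0.28 -0.18  1.11 -0.   -0.17] F [-9.2  2.  17.4] M [0.43 1.48 0.04] w 8.4 g 112.0
72 [645.9 -68.7 168.7] [643. -73. 127.] [649. -61. 191.]
ring z [119.5 128.4 137.6] tilt [5.30000e-02 1.00485e+02]
```

View pics/s3.png

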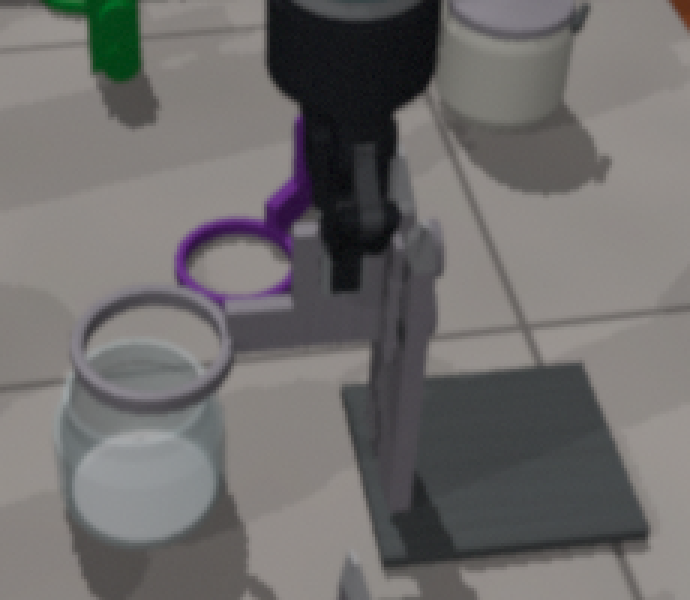

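The ring sits over the jar, the studs are at the slot bottom and the upper head top is at z 191, as expected when locked. 17 N against the floor confirms it. I relax the push and release.

>>> servo_tool([
  [[0,0,-0.02],[0,0,0],-1],
  [[0,0,-0.025],[0,0,0],-1],
  [[0,0,-0.025],[0,0,0],0],
  [[0,0,-0.025],[0,0,0],0],
  [[0,0,-0.025],[0,0,0],0],
  [[0,0,-0.025],[0,0,0],0],
  [[0,0,-0.025],[0,0,0],0],
])

```text
t: 9.55
tcp_pos: [598.2, -55.6, 185.1]
eef_rot: [0.016, 1.0, -0.0, 0.0]
ft_force: [0.2, 0.9, -0.6]
width: 42.6
grasp_force: 0.0
```

>>> servo_tool([
  [[0,0,-0.1],[0,0,0],0],
  [[0,0,-0.3],[0,0,0],0],
  [[0,0,-0.5],[0,0,0],0],
  [[0,0,-0.7],[0,0,0],0],
  [[0.4,0,-0.7],[0,0,0],0],
  [[0.7,0,-0.7],[0,0,0],0],
  [[0.7,0,-0.7],[0,0,0],0],
  [[0.7,0,-0.7],[0,0,0],0],
])

```text
t: 10.55
tcp_pos: [458.0, -51.0, 325.6]
eef_rot: [0.017, 1.0, -0.0, 0.001]
ft_force: [0.8, -0.5, 0.9]
width: 42.7
grasp_force: 0.0
```

```bash
python3 - <<'E'
from h import *
import cv2
go(597,-55.4,185,88.15)
p,d=imaging.read_camera('side'); S=cloud('side',d).reshape(-1,3)
cv2.imwrite('pics/s4.png',cv2.resize(p[150:350,240:470,::-1],None,fx=3,fy=3,interpolation=3))
H=S[np.all((S>[638,-85,90])&(S<[670,-60,200]),1)]
print(len(H),H.min(0).round(),H.max(0).round())
W=S[np.all((S>[575,-75,150])&(S<[612,-40,220]),1)]; print("web top",np.percentile(W[:,2],[95,99]).round(1),np.median(W[:,1]).round(1))
T=S[np.all((S>[450,-110,112])&(S<[550,0,150]),1)]; print("ring z",np.percentile(T[:,2],[5,50,95]).round(1))
E
```

```text
pos [458.  -51.  325.6] shift [-0.694   0.0011  0.7041] turn [-0.0001  0.0006 -0.0002]
t 10.55 q [-0.25 -0.05 -0.25  1.37  0.   -0.22] F [ 0.8 -0.5  0.9] M [ 0.01 -0.03 -0.02] w 42.7 g 0.0
31 [643. -73. 130.] [648. -60. 191.]
web top [194.1 194.9] -60.4
ring z [113.5 120.2 134.8]
```

View pics/s4.png

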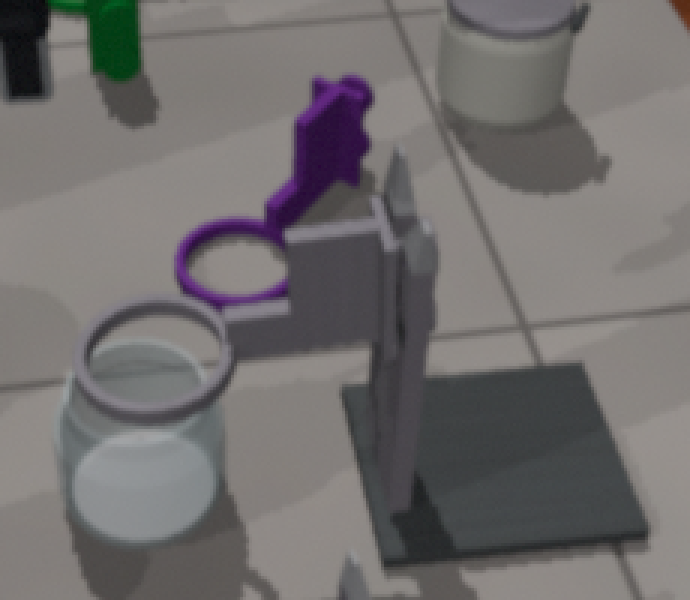

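The bracket stays seated in the slot with the ring over the jar (crop (155,355)). It sags under 5°, the web top is at z ≈195 (locked height), and the gripper is clear.

```bash
python3 -c "
from station import ctrl
print(ctrl.close_job())"
```

```text
the job is handed in; nothing more can be done
None
```

I lowered the ring bracket into the slot of the larger upright, pressed it past the catches to the slot floor and let go, then handed the job in at about 10.6 s; the hand-in returned no verdict, the last image shows it at locked height with the ring sagging under 5°, and I never touched the jar or the bar bracket.

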